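# Clamp the heatsink that matches the sample

### The job

Swing the cam clamp's lever fully open, take from the three bins the heatsink of the same shape as the sample that lies on the clipboard, and set it down (do not drop it) in the clamp's bed between the end stops, finned bar to the fence and tabs to the jaw. Then swing the lever shut until the jaw grips the heatsink firmly against the fence, and let go. Leave the samples, the other two heatsinks and everything else on the bench where they are.

Things in the scene. Friction and masses are not known exactly. Their poses are not given: they have to be found in the camera images.
- heatsink_left_bar (a point): Loose heatsink in a bin, with one tab, at the bar's own -x end (left, seen from above with the bar away from you and the tab towards you). Point: middle of its finned bar, half-way up, 18 mm above its underside; x along the bar, tabs to -y, z up. Grasp across the bar's 18 mm width, above the tabs.
- heatsink_left: The same heatsink: plain aluminium, 160 g, flat. Three-finned bar 96 mm long (x), 18 wide (y), 36 high; each tab is 26 mm wide, 10 thick and stands out 36 mm to -y from the bar's foot (54 mm deep over all). Origin: on the underside, middle of the 96 x 54 outline, 18 mm to -y of the bar's middle line; axes as above.
- heatsink_right_bar (a point): Loose heatsink in a bin, with one tab, at the bar's own +x end (right, seen from above with the bar away from you and the tab towards you), the mirror image of left. Point: middle of its finned bar, half-way up, 18 mm above its underside; x along the bar, tabs to -y, z up. Grasp across the bar's 18 mm width, above the tabs.
- heatsink_right: The same heatsink: plain aluminium, 160 g, flat. Three-finned bar 96 mm long (x), 18 wide (y), 36 high; each tab is 26 mm wide, 10 thick and stands out 36 mm to -y from the bar's foot (54 mm deep over all). Origin: on the underside, middle of the 96 x 54 outline, 18 mm to -y of the bar's middle line; axes as above.
- heatsink_double_bar (a point): Loose heatsink in a bin, with two tabs, one at each end of the bar, a square U. Point: middle of its finned bar, half-way up, 18 mm above its underside; x along the bar, tabs to -y, z up. Grasp across the bar's 18 mm width, above the tabs.
- heatsink_double: The same heatsink: plain aluminium, 160 g, flat. Three-finned bar 96 mm long (x), 18 wide (y), 36 high; each tab is 26 mm wide, 10 thick and stands out 36 mm to -y from the bar's foot (54 mm deep over all). Origin: on the underside, middle of the 96 x 54 outline, 18 mm to -y of the bar's middle line; axes as above.
- sample_left_bar (a point): Sample heatsink of the same sizes: one tab, at the bar's own -x end (left, seen from above with the bar away from you and the tab towards you). Match it only if it lies on the clipboard (the other two samples lie in the grey tray at the robot's near left). Middle of its bar, axes as for the others.
- sample_right_bar (a point): Sample heatsink of the same sizes: one tab, at the bar's own +x end (right, seen from above with the bar away from you and the tab towards you), the mirror image of left. Match it only if it lies on the clipboard (the other two samples lie in the grey tray at the robot's near left). Middle of its bar, axes as for the others.
- sample_double_bar (a point): Sample heatsink of the same sizes: two tabs, one at each end of the bar, a square U. Match it only if it lies on the clipboard (the other two samples lie in the grey tray at the robot's near left). Middle of its bar, axes as for the others.
- job_card_top (a point): Brown clipboard with a white sheet, 118 x 128 x 6 mm, steel clip at its far edge, at the robot's near right: middle of its top. The sample to be matched lies on it.
- bin_1_floor (a point): Low open black bin, fixed, 140 (x) x 138 mm outside, walls 4 mm thick, 34 mm high at back and sides, 20 mm at the front (-x). Middle of its inner floor, 5 mm above the bench. One heatsink lies in it. One of the bins stands between two white rails of a board fixture, which hang 50 to 64 mm above the bench.
- bin_2_floor (a point): Low open black bin, fixed, 140 (x) x 138 mm outside, walls 4 mm thick, 34 mm high at back and sides, 20 mm at the front (-x). Middle of its inner floor, 5 mm above the bench. One heatsink lies in it. One of the bins stands between two white rails of a board fixture, which hang 50 to 64 mm above the bench.
- bin_3_floor (a point): Low open black bin, fixed, 140 (x) x 138 mm outside, walls 4 mm thick, 34 mm high at back and sides, 20 mm at the front (-x). Middle of its inner floor, 5 mm above the bench. One heatsink lies in it. One of the bins stands between two white rails of a board fixture, which hang 50 to 64 mm above the bench.
- clamp_bed (a point): Cam clamp, fixed, grey base 128 x 144 mm: middle of its flat bed, 12 mm above the bench. At +y a steel fence, face 27 mm from here; end stops 110 mm apart at x = -55 and +55 mm; all 10 mm above the bed. The jaw comes from -y. A clamped heatsink's axes are parallel to these: bar on the fence (its middle at y = +18 mm), tabs to the jaw.
- jaw_face (a point): Middle of the face of the sliding steel jaw, 92 mm wide, top 15 mm above the bed. Relative to the bed point it is at y = -40 mm with the lever fully open and moves to +y by 13 mm per rad of the lever; it meets a fully home heatsink's tabs at y = -27 mm.
- clamp_lever (a joint): Lever angle (rad) about its upright pivot: 0 fully open, growing counterclockwise from above as it closes; 1.5 shut with nothing in it, about 1.0 when a heatsink is gripped. Friction: about 3 N at the knob; stays where it is left. At 0 it points 165 degrees counterclockwise from the bed's x axis.
- clamp_pivot (a point): Point on the lever's upright pivot axis, 72 mm to the bed's -y from the bed point, 60 mm above the bench.
- lever_knob (a point): Centre of the lever's black upright knob, 63 mm above the bench: 22 mm across, from 38 to 88 mm above the bench, 80 mm from the pivot axis. Take or push it from above. Tall filled stock bins (up to 190 mm) stand to the left beyond it.
- cleaner_bottle: bystander: white dropper bottle with a red tip, 55 mm across, 122 mm high, origin under its centre
- esd_brush: bystander: wooden brush, 140 mm long, 14 wide, lying along its y, origin under the centre
- screwdriver: bystander: screwdriver with red handle, 178 mm long, 23 mm high, lying along its y, origin under the centre

How it is judged:
On the way, in this order (a step that is already met when the one before it is completed fails the run):
1. the clamp's lever is swung open (value of joint clamp_lever below 0.3 rad), for 0.1 s.
2. the heatsink of the sample's shape is set down in the clamp's bed by the gripper (not dropped in) (((horizontal distance between sample_left_bar and job_card_top below 0.07 m and x of heatsink_left_bar in the frame of clamp_bed between -0.012 and 0.012 m and y of heatsink_left_bar in the frame of clamp_bed between 0 and 0.024 m and z of heatsink_left_bar in the frame of clamp_bed below 0.026 m and contact force between the fingers and heatsink_left above 0.5 N) or (horizontal distance between sample_right_bar and job_card_top below 0.07 m and x of heatsink_right_bar in the frame of clamp_bed between -0.012 and 0.012 m and y of heatsink_right_bar in the frame of clamp_bed between 0 and 0.024 m and z of heatsink_right_bar in the frame of clamp_bed below 0.026 m and contact force between the fingers and heatsink_right above 0.5 N) or (horizontal distance between sample_double_bar and job_card_top below 0.07 m and x of heatsink_double_bar in the frame of clamp_bed between -0.012 and 0.012 m and y of heatsink_double_bar in the frame of clamp_bed between 0 and 0.024 m and z of heatsink_double_bar in the frame of clamp_bed below 0.026 m and contact force between the fingers and heatsink_double above 0.5 N))), for 0.05 s.
At the end, for the whole second after the job is handed in: The heatsink shaped like the job card's sample lies in the clamp, tabs to the jaw, bar within 3 mm of the fence, 0.06 rad of parallel and 11 mm of mid-bed; jaw face within 28.8 mm of the bed point, lever beyond 0.8; the others are in bins (bar within 70 mm of a bin's middle) (value of joint clamp_lever above 0.8 rad and y of jaw_face in the frame of clamp_bed above -0.0288 m and ((horizontal distance between sample_left_bar and job_card_top below 0.07 m and x of heatsink_left_bar in the frame of clamp_bed between -0.011 and 0.011 m and y of heatsink_left_bar in the frame of clamp_bed between 0.0155 and 0.0215 m and z of heatsink_left_bar in the frame of clamp_bed between 0.014 and 0.022 m and angle between the x axis of heatsink_left_bar and the x axis of clamp_bed, either way round below 0.06 rad and (horizontal distance between heatsink_right_bar and bin_1_floor below 0.07 m or horizontal distance between heatsink_right_bar and bin_2_floor below 0.07 m or horizontal distance between heatsink_right_bar and bin_3_floor below 0.07 m) and (horizontal distance between heatsink_double_bar and bin_1_floor below 0.07 m or horizontal distance between heatsink_double_bar and bin_2_floor below 0.07 m or horizontal distance between heatsink_double_bar and bin_3_floor below 0.07 m)) or (horizontal distance between sample_right_bar and job_card_top below 0.07 m and x of heatsink_right_bar in the frame of clamp_bed between -0.011 and 0.011 m and y of heatsink_right_bar in the frame of clamp_bed between 0.0155 and 0.0215 m and z of heatsink_right_bar in the frame of clamp_bed between 0.014 and 0.022 m and angle between the x axis of heatsink_right_bar and the x axis of clamp_bed, either way round below 0.06 rad and (horizontal distance between heatsink_left_bar and bin_1_floor below 0.07 m or horizontal distance between heatsink_left_bar and bin_2_floor below 0.07 m or horizontal distance between heatsink_left_bar and bin_3_floor below 0.07 m) and (horizontal distance between heatsink_double_bar and bin_1_floor below 0.07 m or horizontal distance between heatsink_double_bar and bin_2_floor below 0.07 m or horizontal distance between heatsink_double_bar and bin_3_floor below 0.07 m)) or (horizontal distance between sample_double_bar and job_card_top below 0.07 m and x of heatsink_double_bar in the frame of clamp_bed between -0.011 and 0.011 m and y of heatsink_double_bar in the frame of clamp_bed between 0.0155 and 0.0215 m and z of heatsink_double_bar in the frame of clamp_bed between 0.014 and 0.022 m and angle between the x axis of heatsink_double_bar and the x axis of clamp_bed, either way round below 0.06 rad and (horizontal distance between heatsink_left_bar and bin_1_floor below 0.07 m or horizontal distance between heatsink_left_bar and bin_2_floor below 0.07 m or horizontal distance between heatsink_left_bar and bin_3_floor below 0.07 m) and (horizontal distance between heatsink_right_bar and bin_1_floor below 0.07 m or horizontal distance between heatsink_right_bar and bin_2_floor below 0.07 m or horizontal distance between heatsink_right_bar and bin_3_floor below 0.07 m)))); the robot touches nothing.
It fails at once if a bystander (bottle, brush, screwdriver) is moved by more than 40 mm, or the bottle falls over (distance of any of cleaner_bottle, esd_brush, screwdriver from where it was at the start of the episode above 0.04 m or angle between cleaner_bottle's own z axis and vertical above 0.5 rad).
It also fails if it takes over 50 s, if anything falls off the work surface, if the arm or the gripper's body presses on something with over 40 N, if the wrist force passes 120 N, or if a joint passes its speed limit or range.

### The arm

A 6-joint arm with a two-finger parallel gripper is mounted at the origin on the work surface; the furniture and walls round the work are solid. World frame = base frame: x ahead of the robot, y to its left, z up, the work surface at z = 0. Lengths are in m, angles in rad, forces in N, time in s.
With the tool pointing down it reaches from about 0.4 to 0.825 m from the base axis. Payload 7 kg.
Tool frame: the origin (TCP) lies midway between the tips of the shut fingers; the grasp point (between the pads) lies 19 mm behind it; z points along the fingers, x is the direction in which the jaws open and shut, and the axes are right-handed (so a half turn about z gives the same grasp; the last joint's range is limited). The gripper opens to 88 mm and grips with 3 to 60 N. Pads are 19 mm wide; open, the fingers measure 130 mm over their backs; the gripper's body (78 mm by 193 mm) begins 47 mm behind the grasp point.
Start: joints at [1.459, 0.359, 0.012, 0, -1.224, -0.288], TCP at [0.263, 0.622, 0.227] pointing down, gripper open.
Joint ranges: [-3.07, 3.07], [-1.43, 2.12], [-1.02, 1.25], [-3.03, 1.67], [-3.05, -0], [-3.03, 3.03]. Speed limits (rad/s): [2.39, 2.39, 3.01, 3.14, 3.14, 3.14].

### API

Orientations are given as [roll, pitch, yaw] about the fixed x, y, z axes, in that order (R = Rz(yaw) Ry(pitch) Rx(roll)).
In Python, from station import arm, viewer, ticket gives the robot as it stands. The module is installed in compiled form; this text tells all that it offers.
- The arm moves only by the tool step_arm, never from a script. Its argument "targets" is a list of rows, each a list of 3 entries, a list of its own where there are three numbers: the shift along the tool's x, y, z in m, then the turn, a rotation vector about the tool's x, y, z in degrees, then the opening, from -1 (shut) to 1 (fully open), so that 0 is half open. A call has exactly 8 rows; each row shifts and turns the commanded pose from where the row before left it, along the tool's axes as they then stand; what a row does not reach is not made up. A row lasts 1/10 s, in which the tool goes at most 50 mm and 8.59 degrees, less where a joint would pass 70% of its speed; a pose out of reach is approached as far as the arm can. A call is refused whole if a number of a shift passes 0.05 or a number of a turn 8.59, either way. A call with a gripper value outside its range is refused whole. The fingers move at their own pace and stop on an object; "grip_force" is the grip in N (left out, the last holds). Time passes only in rows, so rows that do not move let the fingers close, or fill a call up. It gives the time, the measured TCP pose, the force and the opening at its end, in the units of the state.
- arm.get_state(): the state, without advancing time (a new reading comes with each control period).
- viewer.grab_frame(name): name is "scene" or "top" or "wrist"; returns (picture, depth): 400x640x3 uint8, red, green, blue; 400x640 float32, m along the optical axis (not along the pixel's ray), 0 where there is no reading.
- viewer.calibration(name): a dict with "fov_y" (degrees; the focal length in pixels is half the picture's height over the tangent of half this angle, whatever the lens; pixels are square), "cx", "cy" (the principal point, pixels), "world_to_cam" (4x4, takes a point from world to camera coordinates); the wrist camera has in their place "tool_from_camera" (4x4, takes a point from camera to tool coordinates, whose origin is the TCP and whose axes are the tool frame's). Camera axes: x right, y up, looking along -z (the intrinsics and any distortion apply to the point x, -y, -z); pixel columns grow to the right and rows downward; lengths in m; the calibration is good to about 2 mm. A picture is of the moment at which its call begins: read the wrist's pose just before it. calibration takes no time and is no camera call.
- ticket.job_done(): hands the job in, once; it reports no verdict.
The state is a dict: "t": time; "q": joint angles; "qd": joint speeds; "joint_efforts": joint torques, N m; "eef_pos": TCP position; "ee_rot": TCP orientation; "force": force on the tool from outside, world axes, zero at the start; "moment": the same for the moment, N m; "width": finger opening in m.
Only numpy, scipy, OpenCV 4.12 (cv2) and the standard library are available. Lean on these libraries where they do the work, as an engineer would, in place of code of your own. Each camera call takes 0.05 s, during which the arm holds its last target.

## Working session

There is one attempt and no reset: what is moved stays moved. The work goes in short steps, Python scripts to look and compute and a tool call to move; the robot and the scene stay as the last step left them, time stands still between calls to the robot, and variables do not carry over. Pictures are saved under pics/ and viewed, and the job is handed in when it is done.

Besides the shell and the picture viewer there is one more tool, called after "Call:" as name(argument=value, ...) on one line, values as JSON. step_arm: Moves the arm, as the interface text tells. Its arguments: {"type":"object","properties":{"targets":{"type":"array"},"grip_force":{"type":"number"}},"required":["targets"]}

```bash
mkdir -p pics; cat > h.py <<'E'
import numpy as np,cv2
from station import arm,viewer,ticket
def save(n,im): cv2.imwrite('pics/'+n+'.png',cv2.cvtColor(im,cv2.COLOR_RGB2BGR))
E
python3 - <<'E'
from h import *
s=arm.get_state();print(s)
for n in ['scene','top','wrist']:
    im,d=viewer.grab_frame(n);save(n+'0',im);np.save(n+'0.npy',d);np.save(n+'0im.npy',im);c=viewer.calibration(n);print(n,c,d.min(),d.max())
E
```

```text
{'t': 0.0, 'q': array([ 1.45910018e+00,  3.59380453e-01,  1.10704757e-02, -3.48143543e-04,
       -1.22413097e+00, -2.88084581e-01]), 'qd': array([-0.00085603, -0.00072476, -0.00117808,  0.00112551,  0.00011006,
        0.00142229]), 'joint_efforts': array([-2.26786622e-03, -5.82717025e+01,  2.93043870e+01,  6.99736655e+00,
        6.81309117e-03, -1.51407144e-04]), 'eef_pos': array([0.26256512, 0.62130111, 0.22563228]), 'ee_rot': array([-3.14143914e+00, -1.66983551e-03, -1.97069574e+00]), 'force': array([-0.07782984,  1.2410915 ,  0.44086662]), 'moment': array([-0.04265844, -0.00954944, -0.02543312]), 'width': 0.08783079208226623}
scene {'fov_y': 50.367087677211, 'cx': 315.9855295741427, 'cy': 194.8115528295446, 'world_to_cam': array([[ 0.74855469, -0.66281464, -0.01851044, -0.41250885],
       [ 0.27566758,  0.28569539,  0.91781563, -0.23125472],
       [-0.60305329, -0.69213792,  0.39657513, -0.98024789],
       [ 0.        ,  0.        ,  0.        ,  1.        ]])} 0.0 3.9998932
top {'fov_y': 43.040359911493965, 'cx': 320.52598069252247, 'cy': 208.06239880059454, 'world_to_cam': array([[ 0.02606409, -0.99934864,  0.0249593 , -0.0183974 ],
       [ 0.99743527,  0.02766289,  0.06601242, -0.57711862],
       [-0.06665987,  0.02317474,  0.99750659, -1.37485717],
       [ 0.        ,  0.        ,  0.        ,  1.        ]])} 0.0 2.3982852
wrist {'fov_y': 64.86340591939904, 'cx': 312.11682380560444, 'cy': 196.5908672509831, 'tool_from_camera': array([[ 9.99999900e-01, -1.33117348e-04,  4.27164549e-04,
        -4.60072812e-04],
       [-1.32076614e-05, -9.63082568e-01, -2.69206181e-01,
        -7.26745963e-02],
       [ 4.47230743e-04,  2.69206149e-01, -9.63082473e-01,
        -1.57525515e-01],
       [ 0.00000000e+00,  0.00000000e+00,  0.00000000e+00,
         1.00000000e+00]])} 0.0 1.4690783
```

View pics/top0.png

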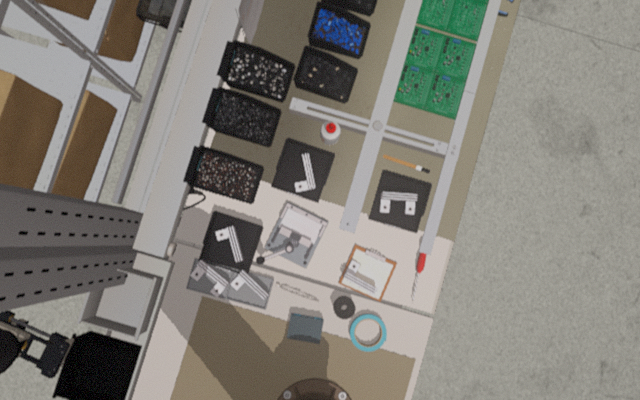

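View pics/scene0.png

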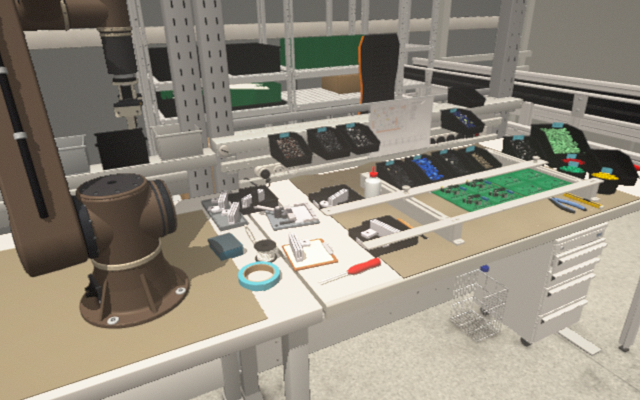

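View pics/wrist0.png

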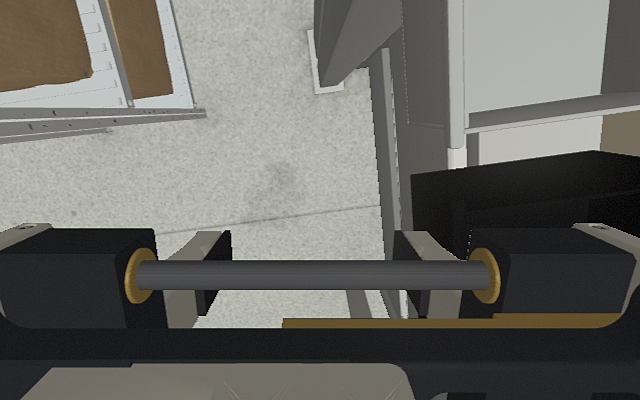

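```bash
python3 - <<'E'
from h import *
im=np.load('top0im.npy')
save('topz',cv2.resize(im[120:320,180:450],None,fx=2.95,fy=2.95,interpolation=cv2.INTER_CUBIC))
E
```

```text
(no output)
```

View pics/topz.png

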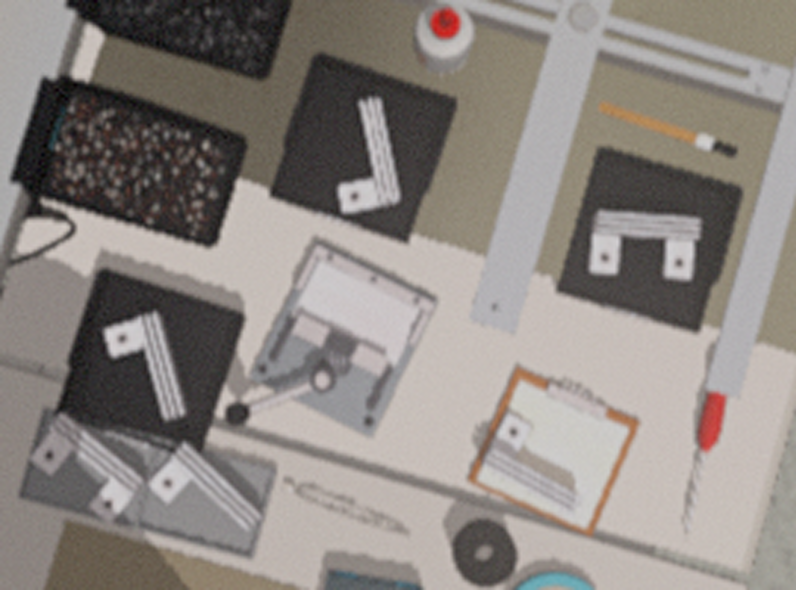

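```bash
cat >> h.py <<'E'
from scipy.spatial.transform import Rotation as Rn
def c2w(n,st=None):
    c=viewer.calibration(n)
    if n=='wrist':
        st=st or arm.get_state()
        T=np.eye(4);T[:3,:3]=Rn.from_euler('xyz',st['ee_rot']).as_matrix();T[:3,3]=st['eef_pos']
        M=T@c['tool_from_camera']
    else: M=np.linalg.inv(c['world_to_cam'])
    return M,200/np.tan(np.radians(c['fov_y']/2)),c['cx'],c['cy']
def ray(cam,u,v):
    M,f,cx,cy=cam
    d=np.array([(u-cx)/f,-(v-cy)/f,-1.]);return M[:3,3],M[:3,:3]@d
def onz(cam,u,v,z):
    o,d=ray(cam,u,v);return o+d*(z-o[2])/d[2]
def dep(cam,u,v,D):
    o,d=ray(cam,u,v);return o+d*D[int(round(v)),int(round(u))]
def proj(cam,p):
    M,f,cx,cy=cam;q=np.linalg.inv(M)@np.r_[p,1];return cx-f*q[0]/q[2],cy+f*q[1]/q[2]
E
python3 - <<'E'
from h import *
D=np.load('top0.npy');c=c2w('top')
for n,x,y,z in [('fenceL',315,245,.022),('fenceR',435,295,.022),('bed',360,315,.012),('pivot',322,375,.06),('knob',237,412,.088),('barA top',370,100,.041),('barA bot',388,203,.041),('tabA',355,196,.015),('clipboard',550,450,.006),('bottle',445,25,.122),('bench',450,230,0),('binA tl',317,57,.034),('binA br',408,240,.02),('rail',500,300,.064),('stock',240,140,.1)]:
    u,v=180+x/2.95,120+y/2.95
    print(n,(round(u),round(v)),dep(c,u,v,D).round(3),onz(c,u,v,z).round(3))
E
```

```text
fenceL (287, 203) [0.588 0.09  0.023] [0.588 0.09  0.022]
fenceR (327, 220) [ 0.546 -0.024 -0.005] [ 0.545 -0.023  0.022]
bed (302, 227) [0.525 0.047 0.01 ] [0.525 0.047 0.012]
pivot (289, 247) [0.468 0.079 0.041] [0.469 0.079 0.06 ]
knob (260, 260) [0.435 0.151 0.09 ] [0.435 0.151 0.088]
barA top (305, 154) [0.723 0.043 0.04 ] [0.723 0.043 0.041]
barA bot (312, 189) [0.631 0.023 0.01 ] [0.628 0.023 0.041]
tabA (300, 186) [0.636 0.054 0.016] [0.636 0.054 0.015]
clipboard (366, 273) [ 0.404 -0.134  0.011] [ 0.404 -0.134  0.006]
bottle (331, 128) [ 0.777 -0.022  0.12 ] [ 0.776 -0.022  0.122]
bench (333, 198) [ 0.608 -0.036  0.004] [ 0.608 -0.036  0.   ]
binA tl (287, 139) [0.763 0.093 0.03 ] [0.763 0.093 0.034]
binA br (318, 201) [0.596 0.004 0.02 ] [0.596 0.004 0.02 ]
rail (349, 222) [ 0.54  -0.08   0.063] [ 0.54  -0.08   0.064]
stock (261, 167) [0.665 0.15  0.159] [0.673 0.155 0.1  ]
```

```bash
python3 - <<'E'
from h import *
v,u=np.mgrid[0:400:1,0:640:1].reshape(2,-1)
H=np.full((12,14),-9.)
for n in ['top','scene']:
    D=np.load(n+'0.npy');c=c2w(n);M,f,cx,cy=c
    d=D[v,u];k=d>0
    p=np.stack([(u-cx)/f*d,-(v-cy)/f*d,-d])[:,k];w=M[:3,:3]@p+M[:3,3:]
    s=w[2]<.45
    i=np.floor(w[0]/.1).astype(int);j=np.floor((w[1]+.4)/.1).astype(int)
    ok=s&(i>=0)&(i<12)&(j>=0)&(j<14)
    np.maximum.at(H,(i[ok],j[ok]),w[2][ok])
print('cols y=-.4..',H.round(2))
E
```

```text
cols y=-.4.. [[-9.    0.01  0.03  0.28  0.28  0.01  0.01  0.01  0.25  0.25  0.25 -9.
  -9.   -0.84]
 [-0.    0.01  0.03  0.02  0.15  0.01  0.01  0.01  0.25  0.34 -9.   -9.
  -9.   -0.85]
 [ 0.01  0.01  0.03  0.05  0.04  0.02  0.01  0.25  0.25  0.45  0.45  0.34
  -9.   -0.85]
 [ 0.01  0.02  0.05  0.05  0.01  0.05  0.05  0.25  0.45  0.45  0.44 -9.
  -9.   -9.  ]
 [ 0.07  0.07  0.02  0.05  0.05  0.09  0.05  0.2   0.45  0.45 -9.   -9.
  -9.    0.45]
 [ 0.07  0.07  0.07  0.07  0.04  0.17  0.2   0.2   0.45 -0.86 -9.   -9.
  -9.    0.45]
 [ 0.07  0.07  0.07  0.07  0.05  0.18  0.2   0.2   0.24 -0.85 -9.   -9.
  -0.85  0.44]
 [ 0.08  0.06  0.09  0.13  0.08  0.19  0.2   0.2   0.24 -9.   -9.   -9.
  -0.33  0.44]
 [ 0.08  0.08  0.09  0.08  0.16  0.2   0.2   0.24  0.24 -9.   -9.   -0.84
   0.45  0.45]
 [ 0.07  0.08  0.07  0.08  0.17  0.2   0.2   0.24 -0.85 -0.85 -9.   -0.84
   0.45  0.32]
 [ 0.07  0.08  0.07  0.08  0.09  0.27  0.26  0.24 -9.   -9.   -9.    0.42
   0.45  0.44]
 [ 0.07  0.07  0.06  0.08  0.08  0.26  0.2   0.24 -0.24 -0.24 -0.85  0.45
   0.45  0.45]]
```

```bash
python3 - <<'E'
from h import *
D=np.load('top0.npy');c=c2w('top')
for v in (190,210,235,260,285,300):
  print(v,[ (u,tuple(dep(c,u,v,D).round(2))) for u in (60,100,125,140,150,160,175)])
im=np.load('top0im.npy')
save('topl',cv2.resize(im[160:400,0:260],None,fx=2.5,fy=2.5,interpolation=cv2.INTER_CUBIC))
E
```

```text
190 [(60, (np.float64(0.65), np.float64(0.97), np.float64(-0.51))), (100, (np.float64(0.68), np.float64(0.91), np.float64(-0.75))), (125, (np.float64(0.59), np.float64(0.46), np.float64(0.21))), (140, (np.float64(0.6), np.float64(0.43), np.float64(0.19))), (150, (np.float64(0.6), np.float64(0.41), np.float64(0.19))), (160, (np.float64(0.6), np.float64(0.39), np.float64(0.19))), (175, (np.float64(0.6), np.float64(0.35), np.float64(0.19)))]
210 [(60, (np.float64(0.52), np.float64(0.43), np.float64(0.59))), (100, (np.float64(0.53), np.float64(0.43), np.float64(0.43))), (125, (np.float64(0.54), np.float64(0.43), np.float64(0.28))), (140, (np.float64(0.55), np.float64(0.43), np.float64(0.19))), (150, (np.float64(0.55), np.float64(0.41), np.float64(0.19))), (160, (np.float64(0.55), np.float64(0.38), np.float64(0.19))), (175, (np.float64(0.55), np.float64(0.35), np.float64(0.19)))]
235 [(60, (np.float64(0.48), np.float64(0.44), np.float64(0.56))), (100, (np.float64(0.49), np.float64(0.44), np.float64(0.4))), (125, (np.float64(0.49), np.float64(0.44), np.float64(0.26))), (140, (np.float64(0.
[... 863 characters left out ...]
))), (140, (np.float64(0.37), np.float64(0.43), np.float64(0.16))), (150, (np.float64(0.37), np.float64(0.41), np.float64(0.17))), (160, (np.float64(0.37), np.float64(0.38), np.float64(0.17))), (175, (np.float64(0.36), np.float64(0.39), np.float64(-0.0)))]
300 [(60, (np.float64(0.2), np.float64(1.1), np.float64(-0.85))), (100, (np.float64(0.33), np.float64(0.52), np.float64(0.17))), (125, (np.float64(0.33), np.float64(0.47), np.float64(0.16))), (140, (np.float64(0.33), np.float64(0.43), np.float64(0.16))), (150, (np.float64(0.34), np.float64(0.38), np.float64(0.24))), (160, (np.float64(0.33), np.float64(0.39), np.float64(0.15))), (175, (np.float64(0.32), np.float64(0.39), np.float64(-0.0)))]
```

View pics/topl.png

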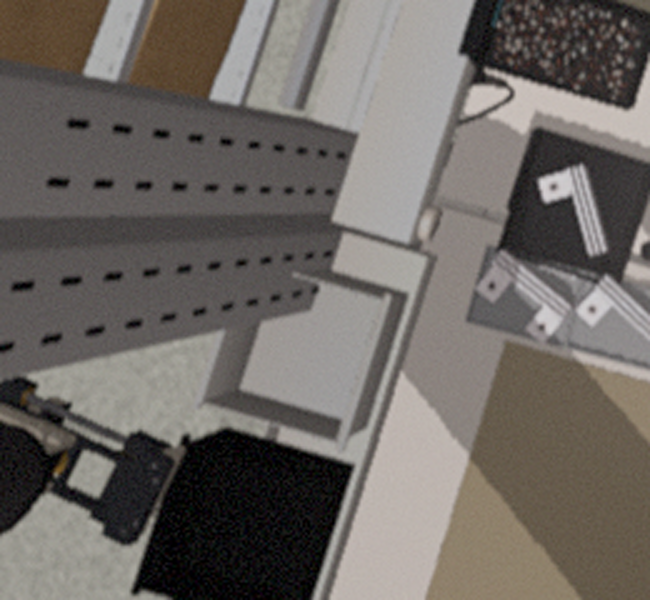

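Call:
step_arm(targets=[[[0,0,-0.045],[0,0,0],1],[[0.02,0,-0.04],[0,0,0],1],[[0.04,0,-0.025],[0,0,0],1],[[0.045,0,-0.01],[0,0,0],1],[[0.045,0,0],[0,0,0],1],[[0.045,0,0],[0,0,0],1],[[0.04,0,0],[0,0,0],1],[[0,0,0],[0,0,0],1]])

```text
t: 0.95
eef_pos: [0.1703, 0.4016, 0.3479]
ee_rot: [3.14, 0.003, -1.97]
force: [0.5, 1.1, 1.0]
width: 0.0873
```

Call:
step_arm(targets=[[[0,-0.048,0],[0,0,7],1],[[0,-0.048,0],[0,0,7],1],[[0,-0.048,0],[0,0,7],1],[[0,-0.048,0],[0,0,7],1],[[-0.01,-0.046,0],[0,0,7],1],[[-0.01,-0.046,0],[0,0,7],1],[[-0.015,-0.045,0],[0,0,7],1],[[-0.02,-0.04,0],[0,0,7],1]])

```text
t: 1.75
eef_pos: [0.4652, 0.1696, 0.3465]
ee_rot: [3.142, 0.0, -2.953]
force: [0.6, 1.7, 0.5]
width: 0.0875
```

Call:
step_arm(targets=[[[-0.011,-0.03,0.012],[0,0,0],1],[[-0.011,-0.03,0.012],[0,0,0],1],[[-0.011,-0.03,0.012],[0,0,0],1],[[-0.011,-0.03,0.012],[0,0,0],1],[[0,0,0],[0,0,8.5],1],[[0,0,0],[0,0,8.5],1],[[0,0,0],[0,0,8.5],1],[[0,0,0],[0,0,8.5],1]])

```text
t: 2.55
eef_pos: [0.5303, 0.0618, 0.2981]
ee_rot: [-3.141, -0.001, 2.735]
force: [0.4, 0.1, -0.4]
width: 0.088
```

```bash
python3 - <<'E'
from h import *
import pickle
s=arm.get_state();print(s['eef_pos'],s['ee_rot'],s['q'])
im,d=viewer.grab_frame('wrist');save('w1',im);pickle.dump((s,im,d),open('w1.pkl','wb'))
E
```

```text
[0.53032368 0.06178848 0.2980643 ] [-3.14098188e+00 -6.08487702e-04  2.73518972e+00] [ 4.83369975e-01  8.55013782e-02 -1.80972112e-01 -9.14215283e-05
 -1.30518046e+00 -8.89748687e-01]
```

View pics/w1.png

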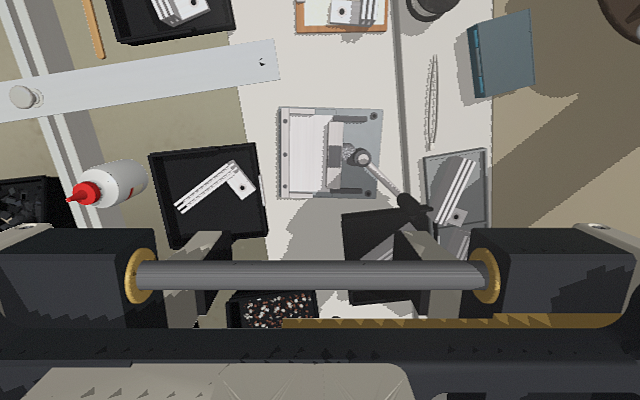

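```bash
python3 - <<'E'
from h import *
import pickle
s,im,d=pickle.load(open('w1.pkl','rb'))
save('w1a',cv2.resize(im[90:240,260:460],None,fx=4,fy=4,interpolation=cv2.INTER_CUBIC))
save('w1b',cv2.resize(im[130:260,140:290],None,fx=4.5,fy=4.5,interpolation=cv2.INTER_CUBIC))
E
```

```text
(no output)
```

View pics/w1a.png

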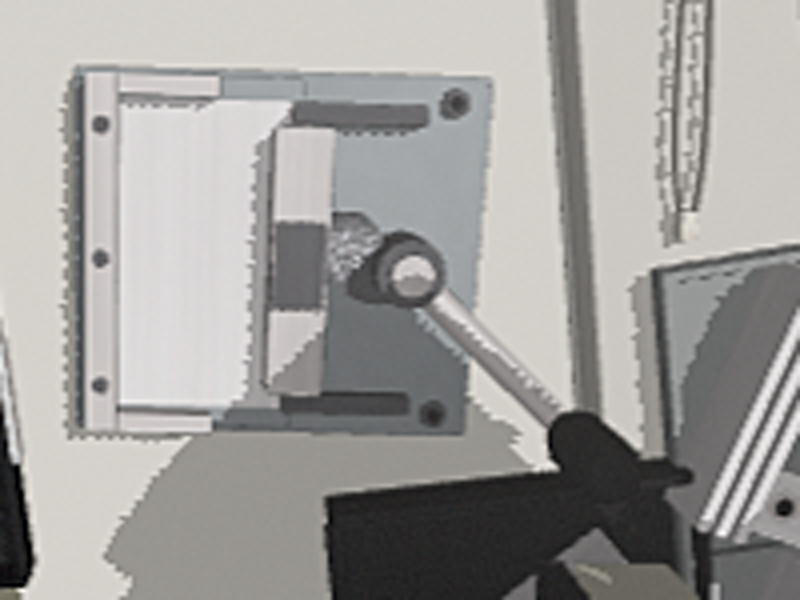

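View pics/w1b.png

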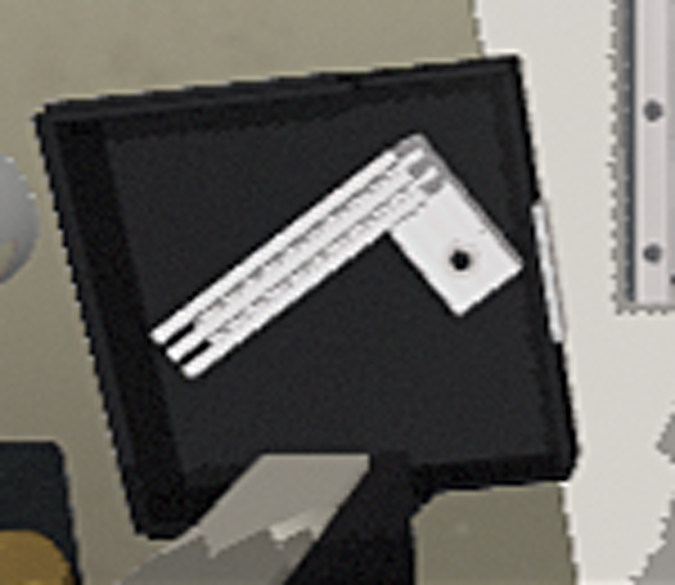

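```bash
cat > m1.py <<'E'
from h import *
import pickle
s,im,d=pickle.load(open('w1.pkl','rb'));c=c2w('wrist',s)
A=lambda x,y:(260+x/4,90+y/4)
B=lambda x,y:(140+x/4.5,130+y/4.5)
f1=onz(c,*A(119,100),.022);f2=onz(c,*A(119,406),.022)
print('fence',f1,f2,np.linalg.norm(f1-f2),'depth z',[dep(c,*A(100,y),d).round(4) for y in(150,220,350)])
print('bed z',[dep(c,*A(180,y),d).round(4) for y in(150,220,350)])
b=[onz(c,*B(*p),.041) for p in [(408,135),(446,188),(192,377),(152,335)]]
print('bar corners',np.array(b).round(4))
print([np.linalg.norm(b[i]-b[(i+1)%4]).round(4) for i in range(4)])
mid=sum(b)/4;dr=(b[2]+b[3]-b[0]-b[1]);print('mid',mid,'dir',np.degrees(np.arctan2(dr[1],dr[0])))
print('bar depth',[dep(c,*B(*p),d).round(4) for p in [(300,245),(290,230),(430,230),(100,440)]])
# pivot
print('pivot',dep(c,*A(412,270),d),onz(c,*A(412,272),.06))
ks=[]
for y in range(405,500,6):
  for x in range(550,660,6):
    ks.append(dep(c,*A(x,y),d))
ks=np.array(ks);k=(ks[:,2]>.08)&(ks[:,2]<.1);print('knobtop',k.sum(),np.median(ks[k],0),ks[k].min(0),ks[k].max(0))
E
python3 m1.py
```

```text
fence [ 0.5324859  -0.00861197  0.022     ] [0.57602335 0.08745893 0.022     ] 0.10547572244713875 depth z [array([0.5453, 0.0038, 0.0199]), array([0.5549, 0.025 , 0.022 ]), array([0.574 , 0.0665, 0.0208])]
bed z [array([0.5208, 0.0148, 0.0122]), array([0.5304, 0.0369, 0.0108]), array([0.5492, 0.0797, 0.0101])]
bar corners [[0.6269 0.0132 0.041 ]
 [0.6238 0.0318 0.041 ]
 [0.7225 0.0538 0.041 ]
 [0.727  0.0371 0.041 ]]
[np.float64(0.0188), np.float64(0.1012), np.float64(0.0173), np.float64(0.103)]
mid [0.67504446 0.03396091 0.041     ] dir 12.9732226490094
bar depth [array([0.682 , 0.032 , 0.0164]), array([0.6723, 0.0247, 0.0415]), array([0.6423, 0.0442, 0.0147]), array([0.7839, 0.0668, 0.0013])]
pivot [0.46516971 0.07829516 0.04650242] [0.46661585 0.0761603  0.06      ]
knobtop 99 [0.4352398  0.15109327 0.08661184] [0.4246362  0.14347035 0.08046491] [0.4455423  0.16109444 0.08912023]
```

```bash
cat >> m1.py <<'E'
print('lever',[dep(c,*A(x,y),d).round(3) for x,y in [(450,310),(480,345),(510,378),(535,400),(550,415)]])
R=Rn.from_euler('xyz',s['ee_rot']).as_matrix()
print('rel knob tool', R.T@(np.array([.435,.151,.058])-s['eef_pos']))
E
python3 m1.py|tail -2
```

```text
lever [array([0.458, 0.098, 0.038]), array([0.452, 0.113, 0.039]), array([0.447, 0.128, 0.038]), array([0.442, 0.138, 0.039]), array([0.439, 0.146, 0.038])]
rel knob tool [0.12267936 0.04440959 0.24011191]
```

Call:
step_arm(targets=[[[0.0245,0.009,0.037],[0,0,0],1],[[0.0245,0.009,0.037],[0,0,0],1],[[0.0245,0.009,0.037],[0,0,0],1],[[0.0245,0.009,0.037],[0,0,0],1],[[0.0245,0.0085,0.037],[0,0,0],1],[[0,0,0.028],[0,0,0],1],[[0,0,0.028],[0,0,0],1],[[0,0,0],[0,0,0],0]])

```text
t: 3.4
eef_pos: [0.4325, 0.1493, 0.0546]
ee_rot: [-3.136, -0.003, 2.745]
force: [0.3, 0.3, 1.0]
width: 0.0839
```

Call:
step_arm(grip_force=15, targets=[[[0,0,0],[0,0,0],-0.3],[[0,0,0],[0,0,0],-0.6],[[0,0,0],[0,0,0],-1],[[0,0,0],[0,0,0],-1],[[0,0,0],[0,0,0],-1],[[0,0,0],[0,0,0],-1],[[0,0,0],[0,0,0],-1],[[0,0,0],[0,0,0],-1]])

```text
t: 4.2
eef_pos: [0.4345, 0.1512, 0.0576]
ee_rot: [3.141, -0.0, 2.741]
force: [-11.7, 16.9, 2.9]
width: 0.0215
```

```bash
python3 - <<'E'
from h import *
s=arm.get_state();print(s['eef_pos'],s['ee_rot'],s['force'],s['width'])
im,d=viewer.grab_frame('wrist');save('w2',im)
im,d=viewer.grab_frame('top');save('t2',cv2.resize(im[150:300,200:400],None,fx=4,fy=4))
E
```

```text
[0.43446687 0.15116174 0.05761242] [ 3.14072400e+00 -3.73219134e-04  2.74145477e+00] [-11.67312817  16.88212172   2.94644534] 0.021504618304743983
```

View pics/w2.png

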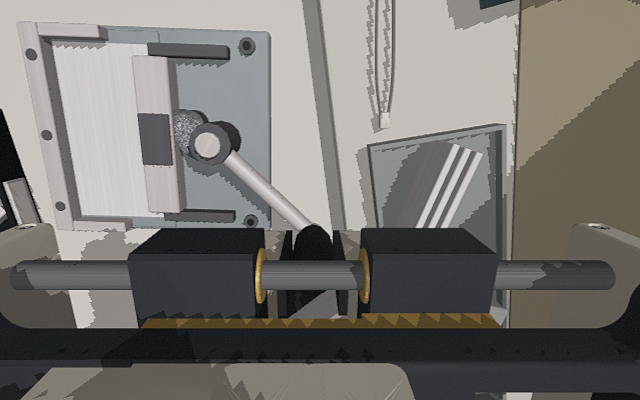

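```bash
cat > arc.py <<'E'
import numpy as np
def arc(P,p0,a0,a1,yaw0,yaw1,n=8):
    r=np.linalg.norm(np.array(p0)-P);pts=[np.array(p0)]
    rows=[]
    for i in range(1,n+1):
        a=np.radians(a0+(a1-a0)*i/n);q=P+.080*np.array([np.cos(a),np.sin(a)])
        y=np.radians(yaw0+(yaw1-yaw0)*(i-1)/n)
        dx=q-pts[-1];pts.append(q)
        rows.append(((dx@[np.cos(y),np.sin(y)]).round(4),(dx@[np.sin(y),-np.cos(y)]).round(4),round(-(yaw1-yaw0)/n,2)))
    for r in rows: print(*r)
    print(pts[-1])
E
python3 -c "
from arc import *
arc(np.array([.4666,.0762]),[.4345,.1512],113.2,54.5,157,142)"
```

```text
-0.0087 0.0058 1.88
-0.0082 0.0062 1.88
-0.0087 0.0054 1.88
-0.0092 0.0045 1.88
-0.0096 0.0036 1.88
-0.0099 0.0027 1.88
-0.0101 0.0017 1.88
-0.0102 0.0008 1.88
[0.51305624 0.14132924]
```

Call:
step_arm(targets=[[[-0.0087,0.0058,0],[0,0,1.9],-1],[[-0.0082,0.0062,0],[0,0,1.9],-1],[[-0.0087,0.0054,0],[0,0,1.9],-1],[[-0.0092,0.0045,0],[0,0,1.9],-1],[[0,0,0],[0,0,0],-1],[[0,0,0],[0,0,0],-1],[[0,0,0],[0,0,0],-1],[[0,0,0],[0,0,0],-1]])

```text
t: 5.1
eef_pos: [0.4777, 0.159, 0.0578]
ee_rot: [3.134, 0.001, 2.61]
force: [3.4, 13.7, -8.8]
width: 0.021
```

```bash
python3 -c "
from arc import *
arc(np.array([.4695,.0792]),[.476,.157],84.5,51,149.5,142,5)"
```

```text
-0.0088 0.0056 1.5
-0.009 0.0026 1.5
-0.0092 0.0018 1.5
-0.0093 0.001 1.5
-0.0093 0.0001 1.5
[0.51984563 0.14137168]
```

Call:
step_arm(targets=[[[-0.0088,0.0056,0],[0,0,1.5],-1],[[-0.009,0.0026,0],[0,0,1.5],-1],[[-0.0092,0.0018,0],[0,0,1.5],-1],[[-0.0093,0.001,0],[0,0,1.5],-1],[[-0.0093,0.0001,0],[0,0,1.5],-1],[[0,0,0],[0,0,0],-1],[[0,0,0],[0,0,0],-1],[[0,0,0],[0,0,0],-1]])

```text
t: 5.9
eef_pos: [0.5187, 0.1429, 0.0576]
ee_rot: [3.138, -0.002, 2.478]
force: [-11.0, 18.0, 2.6]
width: 0.0213
```

```bash
python3 - <<'E'
from h import *
import pickle
s=arm.get_state();print(s['eef_pos'],s['ee_rot'],s['force'],s['width'])
im,d=viewer.grab_frame('wrist');save('w3',im);pickle.dump((s,im,d),open('w3.pkl','wb'))
E
```

```text
[0.51872603 0.14294297 0.05760363] [ 3.13766009e+00 -2.47990458e-03  2.47779245e+00] [-11.0434441   17.96835237   2.5988571 ] 0.021304037606618892
```

View pics/w3.png

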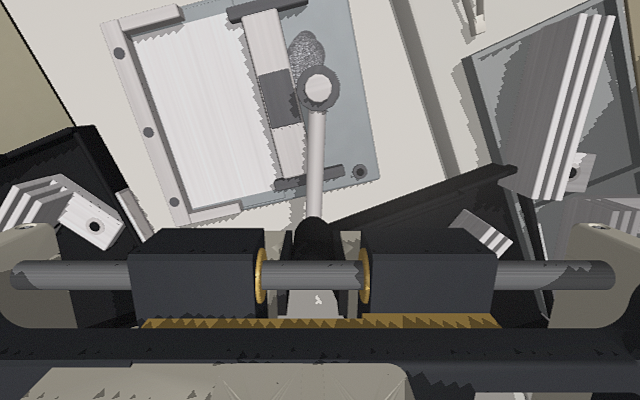

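```bash
python3 - <<'E'
from h import *
import pickle
from scipy.optimize import least_squares
p=np.array([(.4345,.1512),(.4777,.159),(.5187,.1429)])
for r in (None,.08):
    f=(lambda x:np.hypot(*(p-x[:2]).T)-(x[2] if r is None else r))
    q=least_squares(f,[.468,.078,.08]);print(q.x,q.fun)
    c=q.x[:2];print(np.degrees(np.arctan2(*(p-c).T[::-1])))
s,im,d=pickle.load(open('w3.pkl','rb'));
save('w3a',cv2.resize(im[0:250,70:400],None,fx=2.4,fy=2.4,interpolation=cv2.INTER_CUBIC))
E
```

```text
[0.46987372 0.07881476 0.08056626] [7.19986709e-11 2.19125505e-09 5.08650429e-09]
[116.04415582  84.42544438  52.69637125]
[0.46993515 0.07943704 0.08      ] [ 3.48207492e-05 -5.90380414e-05  3.47266287e-05]
[116.27926415  84.42594322  52.46137693]
```

View pics/w3a.png

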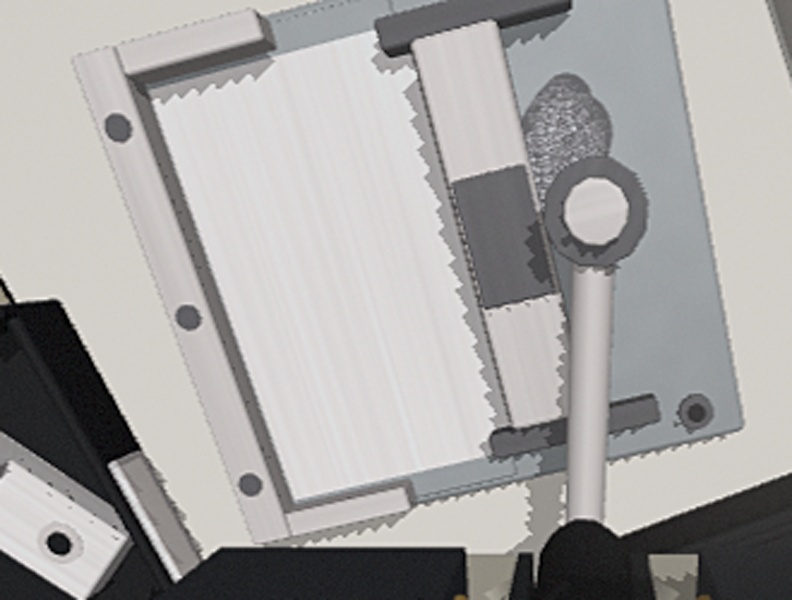

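```bash
python3 - <<'E'
from h import *
import pickle
s,im,d=pickle.load(open('w3.pkl','rb'));c=c2w('wrist',s)
A=lambda x,y:(70+x/2.4,y/2.4)
W=lambda x,y,z:onz(c,*A(x,y),z)
f1=W(127,76,.022);f2=W(286,515,.022);print('fence',f1.round(4),f2.round(4),np.linalg.norm(f1-f2))
t=f2-f1;print(np.degrees(np.arctan2(t[1],t[0]))-180)
j1=W(413,42,.027);j2=W(512,428,.027);print('jaw',j1.round(4),j2.round(4),np.linalg.norm(j1-j2))
t=j2-j1;print(np.degrees(np.arctan2(t[1],t[0]))-180)
a1=W(128,76,.022);a2=W(272,42,.022);t=a1-a2;print('stop up',np.degrees(np.arctan2(t[1],t[0])))
a1=W(288,515,.022);a2=W(410,487,.022);t=a1-a2;print('stop lo',np.degrees(np.arctan2(t[1],t[0])))
x=(f1-f2)/np.linalg.norm(f1-f2);y=np.array([-x[1],x[0],0])
print('jaw dist',(f1-j1)@y,(f2-j2)@y)
print('bed from fence',((f1+f2)/2-.027*y).round(4),'from pivot',np.array([.4699,.0791])+.072*y[:2])
print('pivot img',W(597,210,.047))
E
```

```text
fence [ 0.5317 -0.0104  0.022 ] [0.5778 0.0894 0.022 ] 0.10995570003848534
-114.7698679494372
jaw [0.4751 0.0265 0.027 ] [0.5136 0.1079 0.027 ] 0.0900197067494026
-115.31325085907298
stop up -26.32076844884911
stop lo -24.7659873998522
jaw dist 0.06688184274462577 0.06602812476861891
bed from fence [0.5302 0.0508 0.022 ] from pivot [0.53527585 0.04893383]
pivot img [0.46550758 0.08029868 0.047     ]
```

Call:
step_arm(targets=[[[0,0,0],[0,0,0],0],[[0,0,0],[0,0,0],0],[[0,0,0],[0,0,0],0],[[0,0,-0.03],[0,0,0],0],[[0,0,-0.04],[0,0,0],0],[[0,0,-0.04],[0,0,0],0],[[0,0,-0.04],[0,0,0],0],[[0,0,-0.04],[0,0,0],0]])

```text
t: 6.75
eef_pos: [0.5188, 0.1388, 0.2492]
ee_rot: [-3.141, 0.0, 2.478]
force: [1.4, 1.4, -0.6]
width: 0.0442
```

Call:
step_arm(targets=[[[-0.0445,0,0],[0,0,0],0],[[-0.0445,0,0],[0,0,0],0],[[-0.0445,0,0],[0,0,0],0],[[-0.0445,0,0],[0,0,8.5],0],[[0,0,0],[0,0,8.5],0],[[0,0,0],[0,0,8.5],0],[[0,0,0],[0,0,8.5],0],[[0,0,0],[0,0,5],0]])

```text
t: 7.55
eef_pos: [0.6593, 0.029, 0.2469]
ee_rot: [-3.14, 0.0, 1.791]
force: [0.2, 0.4, -0.2]
width: 0.0434
```

```bash
python3 - <<'E'
from h import *
import pickle
s=arm.get_state();print(s['eef_pos'],s['ee_rot'],np.degrees(s['ee_rot'][2]),s['force'],s['width'])
im,d=viewer.grab_frame('wrist');save('w4',im);pickle.dump((s,im,d),open('w4.pkl','wb'))
E
```

```text
[0.65926276 0.02903425 0.24692677] [-3.14031727e+00  2.90976808e-04  1.79074030e+00] 102.60186126804172 [ 0.23614096  0.37537721 -0.15813397] 0.043399564119927556
```

View pics/w4.png

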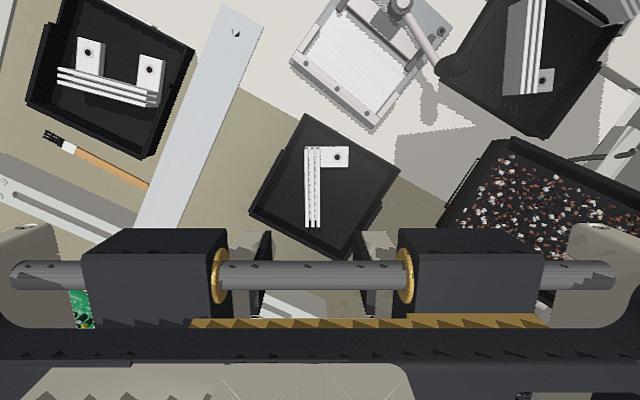

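```bash
python3 - <<'E'
from h import *
import pickle
s,im,d=pickle.load(open('w4.pkl','rb'));c=c2w('wrist',s)
save('w4a',cv2.resize(im[110:250,240:410],None,fx=4.2,fy=4.2,interpolation=cv2.INTER_CUBIC))
v,u=np.mgrid[130:240,280:350].reshape(2,-1)
P=np.array([dep(c,a,b,d) for a,b in zip(u,v)])
g=im[v,u].min(1)
k=(P[:,2]>.036)&(P[:,2]<.046)&(g>110)
pts=np.stack([u[k],v[k]],1).astype(np.float32)
r=cv2.minAreaRect(pts);print(k.sum(),r)
bx=cv2.boxPoints(r);w=np.array([onz(c,*p,.041) for p in bx]);print(w.round(4),np.linalg.norm(w-np.roll(w,1,0),axis=1),w.mean(0))
Q=np.array([onz(c,a,b,.041) for a,b in pts])[:,:2].astype(np.float32);r=cv2.minAreaRect(Q*1000);print(r)
E
```

```text
771 ((311.9999694824219, 187.49996948242188), (13.999998092651367, 76.99998474121094), 0.0)
[[0.7264 0.0354 0.041 ]
 [0.6341 0.0154 0.041 ]
 [0.6306 0.0311 0.041 ]
 [0.7226 0.0522 0.041 ]] [0.01723143 0.09440241 0.01610616 0.09440298] [0.6784324  0.03353557 0.041     ]
((678.4461059570312, 33.48435974121094), (94.49763488769531, 16.774532318115234), 12.938392639160156)
```

View pics/w4a.png

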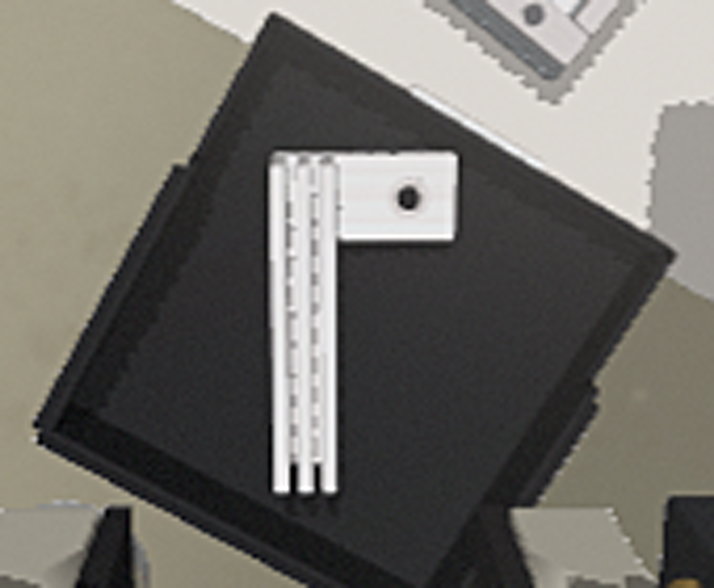

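```bash
python3 - <<'E'
from h import *
import pickle
s,im,d=pickle.load(open('w4.pkl','rb'));R=Rn.from_euler('xyz',s['ee_rot']).as_matrix()
T=np.array([.6784,.0335,.02])
for n,D,c in [('w',d,c2w('wrist',s)),('top',np.load('top0.npy'),c2w('top')),('scene',np.load('scene0.npy'),c2w('scene'))]:
    M,f,cx,cy=c
    v,u=np.mgrid[0:(225 if n=='w' else 400),0:640].reshape(2,-1);dd=D[v,u];k=dd>0
    p=np.stack([(u-cx)/f*dd,-(v-cy)/f*dd,-dd])[:,k];w=(M[:3,:3]@p).T+M[:3,3]
    q=(w-T)@R
    m=(w[:,2]>.075)&(w[:,2]<.3)&(abs(q[:,0])<.16)&(abs(q[:,1])<.09)
    print(n,m.sum())
    for lo in np.arange(-.16,.16,.02):
        mm=m&(q[:,0]>=lo)&(q[:,0]<lo+.02)
        if mm.sum()>3: print(lo.round(2),mm.sum(),q[mm,1].min().round(3),q[mm,1].max().round(3),w[mm,2].max().round(3))
E
```

```text
w 2868
0.1 121 -0.005 0.015 0.154
0.12 979 -0.044 0.013 0.155
0.14 1768 -0.071 0.011 0.157
top 839
-0.1 47 0.067 0.09 0.105
-0.08 82 0.065 0.09 0.124
-0.06 12 0.073 0.089 0.083
0.06 18 0.073 0.09 0.158
0.08 72 0.06 0.09 0.163
0.1 82 -0.005 0.09 0.171
0.12 197 -0.042 0.09 0.183
0.14 328 -0.072 0.09 0.189
scene 563
-0.1 48 0.065 0.09 0.104
-0.08 54 0.064 0.089 0.126
-0.06 6 0.073 0.087 0.082
0.06 16 0.075 0.089 0.156
0.08 66 0.061 0.087 0.161
0.1 58 -0.006 0.081 0.172
0.12 170 -0.047 0.09 0.181
0.14 144 -0.072 0.09 0.187
```

```bash
python3 - <<'E'
from h import *
import pickle
s,im,d=pickle.load(open('w4.pkl','rb'));R=Rn.from_euler('xyz',s['ee_rot']).as_matrix()
T=np.array([.6784,.0335,.02])
for n,D,c in [('w',d,c2w('wrist',s)),('top',np.load('top0.npy'),c2w('top')),('scene',np.load('scene0.npy'),c2w('scene'))]:
    M,f,cx,cy=c
    v,u=np.mgrid[0:(225 if n=='w' else 400),0:640].reshape(2,-1);dd=D[v,u];k=dd>0
    p=np.stack([(u-cx)/f*dd,-(v-cy)/f*dd,-dd])[:,k];w=(M[:3,:3]@p).T+M[:3,3]
    q=(w-T)@R
    m=(w[:,2]>.075)&(w[:,2]<.3)&(q[:,0]>0)&(q[:,0]<.16)
    for lo in np.arange(-.06,.08,.01):
        mm=m&(q[:,1]>=lo)&(q[:,1]<lo+.01)
        if mm.sum()>3: i=np.argmin(np.where(mm,q[:,0],9));print(n,lo.round(2),q[i].round(3),w[i].round(3))
E
```

```text
w -0.06 [ 0.143 -0.05  -0.125] [0.599 0.162 0.145]
w -0.05 [ 0.138 -0.041 -0.125] [0.609 0.16  0.145]
w -0.04 [ 0.133 -0.03  -0.134] [0.62  0.157 0.154]
w -0.03 [ 0.128 -0.021 -0.127] [0.631 0.154 0.147]
w -0.02 [ 0.122 -0.01  -0.133] [0.642 0.151 0.153]
w -0.01 [ 0.117 -0.    -0.126] [0.653 0.148 0.146]
w 0.0 [ 0.114  0.006 -0.124] [0.659 0.147 0.144]
w 0.01 [ 0.118  0.011 -0.111] [0.663 0.151 0.131]
top -0.06 [ 0.145 -0.052 -0.131] [0.597 0.164 0.151]
top -0.05 [ 0.139 -0.042 -0.124] [0.607 0.16  0.144]
top -0.04 [ 0.133 -0.031 -0.134] [0.619 0.157 0.154]
top -0.03 [ 0.129 -0.021 -0.131] [0.629 0.155 0.151]
top -0.02 [ 0.123 -0.012 -0.124] [0.64  0.151 0.144]
top -0.01 [ 0.118 -0.001 -0.13 ] [0.652 0.148 0.149]
top 0.0 [ 0.113  0.008 -0.138] [0.661 0.146 0.158]
top 0.01 [ 0.113  0.011 -0.133] [0.664 0.146 0.153]
top 0.02 [ 0.125  0.022 -0.142] [0.673 0.16  0.162]
top 0.03 [ 0.142  0.032 -0.15 ] [0.678 0.179 0.17 ]
top 0.06 [ 0.081  0.068 -0.138] [0.727 0.128 0.158]
top 0.07 [ 0.077  0.078 -0.133] [0.738 0.126 0.153]
top 0.08 [ 0.07   0.09  -0.133] [0.751 0.122 0.153]
scene -0.06 [ 0.143 -0.051 -0.13 ] [0.598 0.162 0.15 ]
scene -0.05 [ 0.137 -0.047 -0.133] [0.603 0.157 0.153]
scene -0.04 [ 0.134 -0.031 -0.133] [0.619 0.157 0.153]
scene -0.03 [ 0.127 -0.023 -0.132] [0.628 0.152 0.152]
scene -0.02 [ 0.122 -0.013 -0.137] [0.639 0.15  0.157]
scene -0.01 [ 0.12  -0.006 -0.132] [0.647 0.149 0.152]
scene 0.0 [ 0.112  0.007 -0.13 ] [0.661 0.145 0.15 ]
scene 0.01 [ 0.112  0.012 -0.139] [0.666 0.145 0.159]
scene 0.02 [ 0.127  0.021 -0.144] [0.672 0.162 0.164]
scene 0.03 [ 0.142  0.031 -0.15 ] [0.678 0.179 0.17 ]
scene 0.06 [ 0.083  0.07  -0.128] [0.729 0.13  0.148]
scene 0.07 [ 0.076  0.078 -0.127] [0.738 0.125 0.147]
scene 0.08 [ 0.071  0.089 -0.111] [0.75  0.122 0.13 ]
```

Call:
step_arm(grip_force=30, targets=[[[0,0.0195,0.03],[0,0,0],-0.05],[[0,0,0.045],[0,0,0],-0.05],[[0,0,0.045],[0,0,0],-0.05],[[0,0,0.045],[0,0,0],-0.05],[[0,0,0.035],[0,0,0],-0.05],[[0,0,0.02],[0,0,0],-0.05],[[0,0,0.007],[0,0,0],-0.05],[[0,0,0],[0,0,0],-0.05]])

```text
t: 8.4
eef_pos: [0.6779, 0.0338, 0.0196]
ee_rot: [-3.139, 0.0, 1.798]
force: [0.5, 0.4, 0.5]
width: 0.0415
```

```bash
python3 - <<'E'
from h import *
import pickle
s=arm.get_state();print(s['eef_pos'],s['ee_rot'],np.degrees(s['ee_rot'][2]),s['force'],s['width'])
im,d=viewer.grab_frame('wrist');save('w5',im);pickle.dump((s,im,d),open('w5.pkl','wb'))
E
```

```text
[0.67788384 0.03383554 0.01956498] [-3.13945242e+00  3.62842161e-04  1.79839278e+00] 103.04031595872011 [0.46457585 0.36821303 0.53933819] 0.04147631266935185
```

View pics/w5.png

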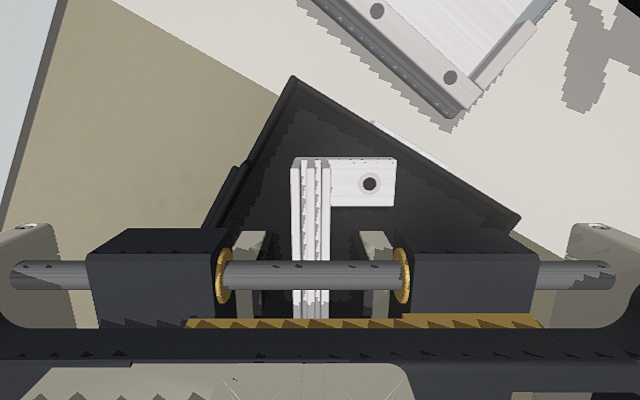

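Well centred between the fingers. Close, then lift.

Call:
step_arm(grip_force=35, targets=[[[0,0,0],[0,0,0],-1],[[0,0,0],[0,0,0],-1],[[0,0,0],[0,0,0],-1],[[0,0,0],[0,0,0],-1],[[0,0,-0.005],[0,0,0],-1],[[0,0,-0.03],[0,0,0],-1],[[0,0,-0.045],[0,0,0],-1],[[0,0,-0.045],[0,0,0],-1]])

```text
t: 9.25
eef_pos: [0.6777, 0.0341, 0.1465]
ee_rot: [-3.14, 0.0, 1.798]
force: [0.9, 1.4, -0.0]
width: 0.0177
```

Call:
step_arm(targets=[[[0.0142,-0.0437,0],[0,0,0],-1],[[0.0142,-0.0437,0],[0,0,0],-1],[[0.0142,-0.0437,0],[0,0,-8.5],-1],[[0,0,0],[0,0,-8.5],-1],[[0,0,0],[0,0,-8.5],-1],[[0,0,0],[0,0,-8.5],-1],[[0,0,0],[0,0,-8.5],-1],[[0,0,0],[0,0,-8.5],-1]])

```text
t: 10.05
eef_pos: [0.5408, 0.0463, 0.1459]
ee_rot: [3.141, -0.0, 2.694]
force: [0.2, -0.2, -1.8]
width: 0.0177
```

```bash
python3 - <<'E'
from h import *
import pickle
s=arm.get_state();print(s['eef_pos'],s['ee_rot'],np.degrees(s['ee_rot'][2]),s['force'],s['width'])
im,d=viewer.grab_frame('wrist');save('w6',im);pickle.dump((s,im,d),open('w6.pkl','wb'))
E
```

```text
[0.5408043  0.04634311 0.14586029] [ 3.14141734e+00 -8.27495776e-05  2.69382800e+00] 154.3449750408108 [ 0.17316517 -0.15902962 -1.84327364] 0.017747762850879572
```

View pics/w6.png

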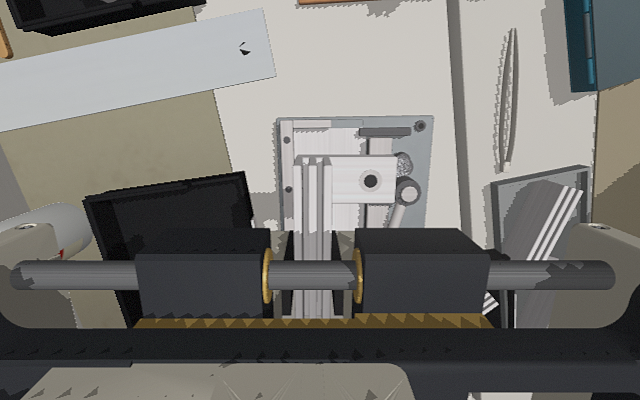

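```bash
python3 - <<'E'
from h import *
import pickle
s,im,d=pickle.load(open('w6.pkl','rb'))
save('w6a',cv2.resize(im[105:235,265:445],None,fx=4.4,fy=4.4,interpolation=cv2.INTER_CUBIC))
E
```

```text
(no output)
```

View pics/w6a.png

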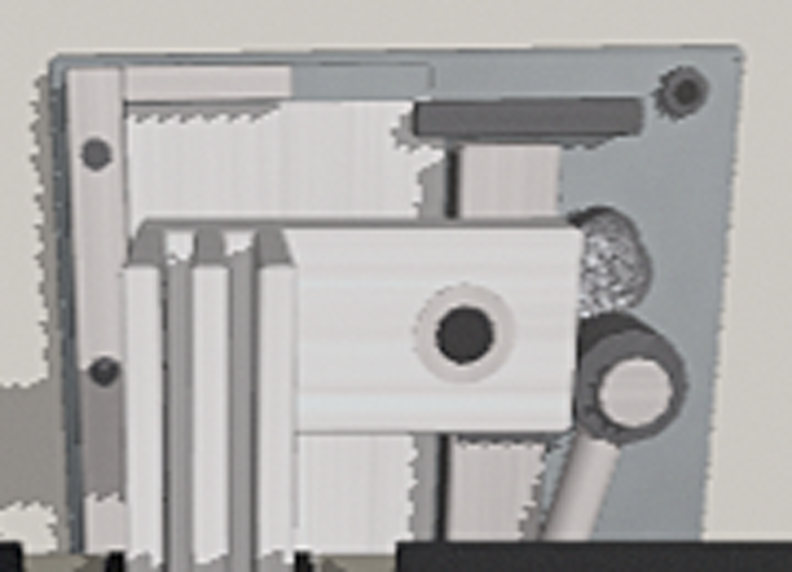

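```bash
python3 - <<'E'
from h import *
import pickle
s,im,d=pickle.load(open('w6.pkl','rb'));c=c2w('wrist',s)
R=Rn.from_euler('xyz',s['ee_rot']).as_matrix()
A=lambda x,y:(265+x/4.4,105+y/4.4)
def W(x,y,z): w=onz(c,*A(x,y),z);return w.round(4),(R.T@(w-s['eef_pos'])).round(4)
print('corner fence/stop',W(123,100,.022)); print('stop2',W(285,98,.022));print('fence2',W(127,500,.022));print('jaw',W(459,148,.027),W(446,520,.027))
print('bar end',W(125,265,.167),W(295,263,.167)); print('tabfront',W(583,228,.141),W(575,430,.141))
E
```

```text
corner fence/stop (array([ 0.5319, -0.0113,  0.022 ]), array([-0.0169, -0.0558,  0.1238]))
stop2 (array([0.5027, 0.0023, 0.022 ]), array([ 0.0153, -0.0562,  0.1239]))
fence2 (array([0.5688, 0.0644, 0.022 ]), array([-0.0174,  0.0284,  0.1239]))
jaw (array([0.476 , 0.0256, 0.027 ]), array([ 0.0494, -0.0468,  0.1189])) (array([0.5088, 0.0963, 0.027 ]), array([0.0505, 0.0312, 0.1189]))
bar end (array([ 0.5275, -0.0006,  0.167 ]), array([-0.0084, -0.0481, -0.0211])) (array([0.5122, 0.0065, 0.167 ]), array([ 0.0085, -0.0483, -0.0211]))
tabfront (array([0.4804, 0.0222, 0.141 ]), array([ 0.044 , -0.0479,  0.0049])) (array([0.4904, 0.0449, 0.141 ]), array([ 0.0448, -0.0231,  0.0049]))
```

Call:
step_arm(targets=[[[0,-0.0005,0.04],[0,0,0],-1],[[0,0,0.035],[0,0,0],-1],[[0,0,0.02],[0,0,0],-1],[[0,0,0.012],[0,0,0],-1],[[0,0,0.006],[0,0,0],-1],[[0,0,0.003],[0,0,0],-1],[[0,0,0.001],[0,0,0],-1],[[0,0,0],[0,0,0],-1]])

```text
t: 10.9
eef_pos: [0.5414, 0.0461, 0.0294]
ee_rot: [3.141, 0.001, 2.687]
force: [-0.4, -0.2, -1.0]
width: 0.0175
```

```bash
python3 - <<'E'
from h import *
import pickle
s=arm.get_state();print(s['eef_pos'],s['ee_rot'],np.degrees(s['ee_rot'][2]),s['force'],s['width'])
im,d=viewer.grab_frame('wrist');save('w7',im);pickle.dump((s,im,d),open('w7.pkl','wb'))
E
```

```text
[0.54144585 0.04610121 0.02935932] [3.14055634e+00 9.63693059e-04 2.68749479e+00] 153.98210921001348 [-0.38859578 -0.15844795 -0.96520287] 0.01747210212063618
```

View pics/w7.png

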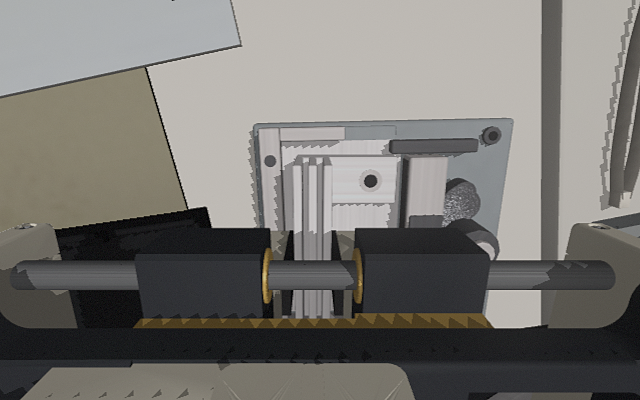

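Call:
step_arm(targets=[[[0,0,0.0015],[0,0,-0.6],-1],[[0,0,0.001],[0,0,0],-1],[[0,0,0],[0,0,0],-1],[[-0.002,0,0],[0,0,0],-1],[[-0.002,0,0],[0,0,0],-1],[[-0.002,0,0],[0,0,0],-1],[[-0.001,0,0],[0,0,0],-1],[[0,0,0],[0,0,0],-1]])

```text
t: 11.75
eef_pos: [0.546, 0.0435, 0.0285]
ee_rot: [3.141, -0.001, 2.699]
force: [-15.6, 7.5, 28.0]
width: 0.0174
```

Call:
step_arm(targets=[[[0,0,-0.001],[0,0,0],-1],[[0,0,-0.0005],[0,0,0],-1],[[0,0,0],[0,0,0],-1],[[0,0,0],[0,0,0],-1],[[0,0,0],[0,0,0],-1],[[0,0,0],[0,0,0],-1],[[0,0,0],[0,0,0],-1],[[0,0,0],[0,0,0],-1]])

```text
t: 12.55
eef_pos: [0.5475, 0.0432, 0.0285]
ee_rot: [3.141, 0.001, 2.699]
force: [-4.1, 2.3, 11.9]
width: 0.0182
```

```bash
python3 - <<'E'
from h import *
import pickle
s=arm.get_state();print(s['eef_pos'],s['ee_rot'],np.degrees(s['ee_rot'][2]),s['force'],s['width'])
im,d=viewer.grab_frame('wrist');pickle.dump((s,im,d),open('w8.pkl','wb'))
save('w8a',cv2.resize(im[105:240,240:440],None,fx=4,fy=4,interpolation=cv2.INTER_CUBIC))
E
```

```text
[0.54752179 0.04324866 0.02850287] [3.14082833e+00 5.49975089e-04 2.69858769e+00] 154.61768533025798 [-4.05106146  2.31622738 11.93446964] 0.018152452263988747
```

View pics/w8a.png

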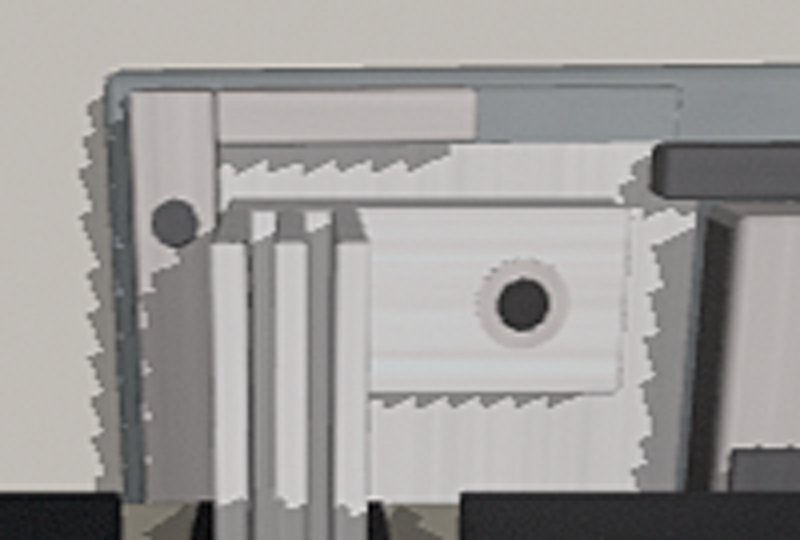

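Call:
step_arm(targets=[[[-0.0015,0,0],[0,0,0],-1],[[0,0,0],[0,0,0],-1],[[0,0,0],[0,0,0],-1],[[0,0,0],[0,0,0],-0.3],[[0,0,0],[0,0,0],-0.2],[[0,0,0],[0,0,0],-0.2],[[0,0,-0.02],[0,0,0],-0.2],[[0,0,-0.03],[0,0,0],-0.2]])

```text
t: 13.4
eef_pos: [0.5473, 0.0415, 0.0762]
ee_rot: [-3.138, -0.003, 2.698]
force: [0.3, -0.6, 1.3]
width: 0.0351
```

Call:
step_arm(targets=[[[0,0,-0.04],[0,0,0],0],[[0,0,-0.04],[0,0,0],0],[[0,0,-0.04],[0,0,0],0],[[0,0,-0.03],[0,0,0],0],[[0,0,0],[0,0,0],0],[[0,0,0],[0,0,0],0],[[0,0,0],[0,0,0],0],[[0,0,0],[0,0,0],0]])

```text
t: 14.2
eef_pos: [0.5479, 0.0419, 0.2261]
ee_rot: [-3.14, -0.002, 2.698]
force: [0.1, 0.2, -0.4]
width: 0.0433
```

```bash
python3 - <<'E'
from h import *
import pickle
s=arm.get_state();print(s['eef_pos'],s['ee_rot'],np.degrees(s['ee_rot'][2]),s['force'],s['width'])
im,d=viewer.grab_frame('wrist');save('w9',im);pickle.dump((s,im,d),open('w9.pkl','wb'))
E
```

```text
[0.54793243 0.04194141 0.22613786] [-3.13976993e+00 -1.75798522e-03  2.69793982e+00] 154.5805649004473 [ 0.10783825  0.2255256  -0.39836646] 0.04326706872435791
```

View pics/w9.png

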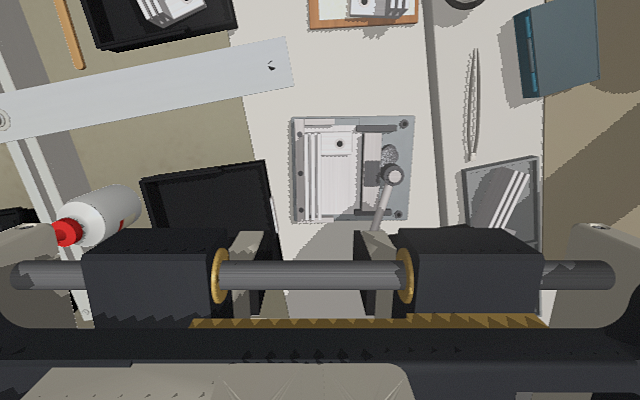

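Call:
step_arm(targets=[[[0.0173,0.0194,0.02],[0,0,0],0.35],[[0.0173,0.0194,0.02],[0,0,0],0.35],[[0.0173,0.0194,0.02],[0,0,0],0.35],[[0.0173,0.0194,0.02],[0,0,5],0.35],[[0,0,0.0],[0,0,5],0.35],[[0,0,0.035],[0,0,0],0.35],[[0,0,0.035],[0,0,0],0.35],[[0,0,0.0185],[0,0,0],0.35]])

```text
t: 15.05
eef_pos: [0.5176, 0.1411, 0.0558]
ee_rot: [-3.138, -0.002, 2.523]
force: [-0.2, -0.7, -0.5]
width: 0.0593
```

Call:
step_arm(grip_force=15, targets=[[[0,0,0],[0,0,0],0],[[0,0,0],[0,0,0],-0.4],[[0,0,0],[0,0,0],-1],[[0,0,0],[0,0,0],-1],[[0,0,0],[0,0,0],-1],[[0,0,0],[0,0,0],-1],[[0,0,0],[0,0,0],-1],[[0,0,0],[0,0,0],-1]])

```text
t: 15.85
eef_pos: [0.5186, 0.1432, 0.0599]
ee_rot: [3.14, -0.001, 2.523]
force: [-9.0, 7.8, 7.5]
width: 0.0214
```

```bash
python3 -c "
from arc import *
P=np.array([.4699,.0791])
arc(P,[.5186,.1430],52.7,92,144.6,152.1,5)
print()
arc(P,P+.08*np.array([np.cos(np.radians(92)),np.sin(np.radians(92))]),92,116,152.1,158.1,8)"
```

```text
0.011 -0.0007 -1.5
0.0108 -0.0016 -1.5
0.0106 -0.0028 -1.5
0.0102 -0.0039 -1.5
0.0097 -0.0051 -1.5
[0.46710804 0.15905127]

0.0036 -0.0022 -0.75
0.0035 -0.0023 -0.75
0.0034 -0.0025 -0.75
0.0033 -0.0026 -0.75
0.0032 -0.0027 -0.75
0.0031 -0.0028 -0.75
0.003 -0.003 -0.75
0.0028 -0.0031 -0.75
[0.43483031 0.15100352]
```

Call:
step_arm(targets=[[[0.011,-0.0007,0],[0,0,-1.5],-1],[[0.0108,-0.0016,0],[0,0,-1.5],-1],[[0.0106,-0.0028,0],[0,0,-1.5],-1],[[0.0102,-0.0039,0],[0,0,-1.5],-1],[[0.0097,-0.0051,0],[0,0,-1.5],-1],[[0,0,0],[0,0,0],-1],[[0,0,0],[0,0,0],-1],[[0,0,0],[0,0,0],-1]])

```text
t: 16.65
eef_pos: [0.4692, 0.1601, 0.0604]
ee_rot: [3.137, 0.002, 2.656]
force: [-1.3, 4.8, 4.5]
width: 0.0214
```

Call:
step_arm(targets=[[[0.0036,-0.0022,0],[0,0,-0.75],-1],[[0.0035,-0.0023,0],[0,0,-0.75],-1],[[0.0034,-0.0025,0],[0,0,-0.75],-1],[[0.0033,-0.0026,0],[0,0,-0.75],-1],[[0,0,0],[0,0,0],-1],[[0,0,0],[0,0,0],-1],[[0,0,0],[0,0,0],-1],[[0,0,0],[0,0,0],-1]])

```text
t: 17.45
eef_pos: [0.4532, 0.1579, 0.0604]
ee_rot: [3.136, 0.002, 2.708]
force: [1.6, 5.7, 1.0]
width: 0.0211
```

Call:
step_arm(targets=[[[0.0032,-0.0027,0],[0,0,-0.75],-1],[[0.0031,-0.0028,0],[0,0,-0.75],-1],[[0,0,0],[0,0,0],-1],[[0,0,0],[0,0,0],-1],[[0,0,0],[0,0,0],-1],[[0,0,0],[0,0,0],-1],[[0,0,0],[0,0,0],-1],[[0,0,0],[0,0,0],-1]])

```text
t: 18.25
eef_pos: [0.4452, 0.1556, 0.0604]
ee_rot: [3.136, 0.002, 2.735]
force: [1.2, 6.3, 1.8]
width: 0.0213
```

```bash
python3 - <<'E'
from h import *
import pickle
s=arm.get_state();print(s['eef_pos'],s['ee_rot'],s['force'],s['moment'],s['width'])
im,d=viewer.grab_frame('wrist');save('w10',im);pickle.dump((s,im,d),open('w10.pkl','wb'))
E
```

```text
[0.44519229 0.15560327 0.06039556] [3.13637031e+00 2.46743997e-03 2.73459775e+00] [1.15307661 6.29141    1.84268876] [ 2.20832296 -0.47523448  0.18680695] 0.021311641036074365
```

View pics/w10.png

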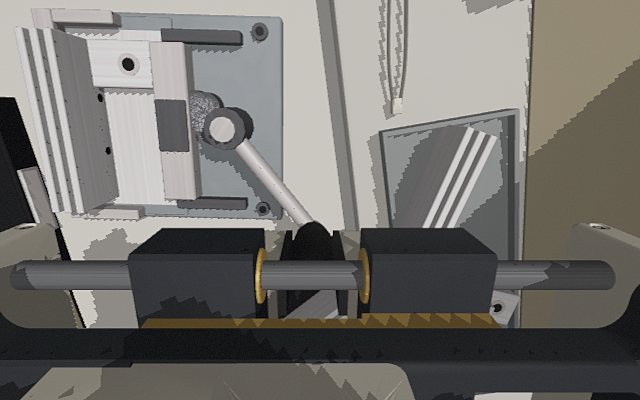

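Call:
step_arm(targets=[[[0.003,-0.003,0],[0,0,0],-1],[[0.003,-0.003,0],[0,0,0],-1],[[0,0,0],[0,0,0],-1],[[0,0,0],[0,0,0],-1],[[0,0,0],[0,0,0],-1],[[0,0,0],[0,0,0],-1],[[0,0,0],[0,0,0],-1],[[0,0,0],[0,0,0],-1]])

```text
t: 19.1
eef_pos: [0.4382, 0.1529, 0.0605]
ee_rot: [3.135, 0.003, 2.735]
force: [5.3, 5.5, -2.7]
width: 0.0211
```

Call:
step_arm(targets=[[[0.0028,-0.0031,0],[0,0,0],-1],[[0.0027,-0.0032,0],[0,0,0],-1],[[0,0,0],[0,0,0],-1],[[0,0,0],[0,0,0],-1],[[0,0,0],[0,0,0],-1],[[0,0,0],[0,0,0],-1],[[0,0,0],[0,0,0],-1],[[0,0,0],[0,0,0],-1]])

```text
t: 19.9
eef_pos: [0.4335, 0.1509, 0.061]
ee_rot: [3.131, 0.007, 2.736]
force: [19.4, 4.7, -12.4]
width: 0.0211
```

```bash
python3 - <<'E'
from h import *
import pickle
s=arm.get_state();print(s['eef_pos'],s['ee_rot'],s['force'],s['moment'],s['width'])
im,d=viewer.grab_frame('wrist');pickle.dump((s,im,d),open('w11.pkl','wb'));save('w11',cv2.resize(im[0:240,0:340],None,fx=2.3,fy=2.3,interpolation=cv2.INTER_CUBIC))
E
```

```text
[0.43354046 0.15094507 0.06098716] [3.13073788 0.0068515  2.73560868] [ 19.38097436   4.68534832 -12.39892362] [ 1.85633912 -6.77198703  0.07304796] 0.0210616537399156
```

View pics/w11.png

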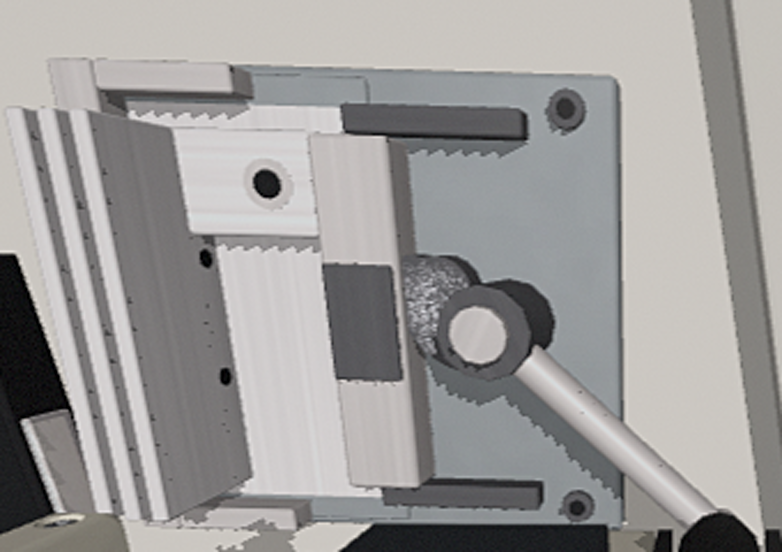

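```bash
python3 - <<'E'
from h import *
import pickle
s,im,d=pickle.load(open('w11.pkl','rb'));c=c2w('wrist',s)
A=lambda x,y:(x/2.3,y/2.3)
W=lambda x,y,z:onz(c,*A(x,y),z)
def L(n,p,q,z):
    a,b=W(*p,z),W(*q,z);t=a-b;print(n,a.round(4),b.round(4),np.linalg.norm(t).round(4),np.degrees(np.arctan2(t[1],t[0])).round(2));return a,b
b=L('bar right top',(98,112),(160,518),.048)
b2=L('bar left top',(8,108),(100,515),.048)
j=L('jaw',(312,133),(352,487),.027)
L('base right edge',(620,80),(622,520),.006)
L('tab front',(308,131),(320,236),.022)
L('fence stop up',(95,60),(235,66),.022)
L('bar foot',(190,235),(248,480),.012)
print('z fin',[dep(c,*A(*p),d).round(4) for p in [(120,250),(150,440),(60,270),(90,440),(30,180)]])
E
```

```text
bar right top [0.5171 0.0057 0.048 ] [0.5605 0.0892 0.048 ] 0.0941 -117.46
bar left top [ 0.5345 -0.0027  0.048 ] [0.574  0.0825 0.048 ] 0.0939 -114.84
jaw [0.4858 0.0207 0.027 ] [0.5248 0.1033 0.027 ] 0.0913 -115.24
base right edge [0.4126 0.0351 0.006 ] [0.4657 0.1483 0.006 ] 0.125 -115.14
tab front [0.4886 0.0183 0.022 ] [0.4994 0.041  0.022 ] 0.0252 -115.25
fence stop up [ 0.528  -0.0161  0.022 ] [ 0.4972 -0.0014  0.022 ] 0.0341 -25.56
bar foot [0.5369 0.0246 0.012 ] [0.562  0.0906 0.012 ] 0.0706 -110.79
z fin [array([0.5312, 0.0309, 0.0465]), array([0.5505, 0.0712, 0.0482]), array([0.5465, 0.0291, 0.0469]), array([0.5657, 0.0652, 0.0463]), array([0.5393, 0.0111, 0.0482])]
```

Call:
step_arm(targets=[[[0,0,0],[0,0,0],-0.3],[[0,0,0],[0,0,0],0],[[0,0,0],[0,0,0],0],[[0,0,-0.015],[0,0,0],0],[[0,0,-0.035],[0,0,0],0],[[0,0,-0.045],[0,0,0],0],[[0,0,-0.045],[0,0,0],0],[[0,0,-0.04],[0,0,0],0]])

```text
t: 20.75
eef_pos: [0.4271, 0.146, 0.2413]
ee_rot: [3.141, -0.0, 2.733]
force: [0.5, 0.5, 0.1]
width: 0.044
```

Call:
step_arm(targets=[[[-0.03,-0.01,0],[0,0,0],0],[[-0.03,-0.01,0],[0,0,0],0],[[-0.03,-0.01,0],[0,0,0],0],[[0,0,0],[0,0,0],0],[[0,0,0],[0,0,0],0],[[0,0,0],[0,0,0],0],[[0,0,0],[0,0,0],0],[[0,0,0],[0,0,0],0]])

```text
t: 21.55
eef_pos: [0.4981, 0.0838, 0.2393]
ee_rot: [3.141, 0.0, 2.734]
force: [-0.4, 0.0, 0.4]
width: 0.0438
```

```bash
python3 - <<'E'
from h import *
import pickle
s=arm.get_state();print(s['t'],s['eef_pos'],s['ee_rot'],s['force'],s['width'])
im,d=viewer.grab_frame('wrist');pickle.dump((s,im,d),open('w12.pkl','wb'));save('w12',im)
save('w12a',cv2.resize(im[60:260,220:480],None,fx=3,fy=3,interpolation=cv2.INTER_CUBIC))
im,d=viewer.grab_frame('top');save('t12',cv2.resize(im[120:320,180:450],None,fx=2.95,fy=2.95,interpolation=cv2.INTER_CUBIC))
E
```

```text
21.55 [0.49809795 0.08383657 0.23926499] [3.14125657e+00 1.34634615e-04 2.73414864e+00] [-0.35237549  0.01000241  0.44072056] 0.043804135666241
```

View pics/w12a.png

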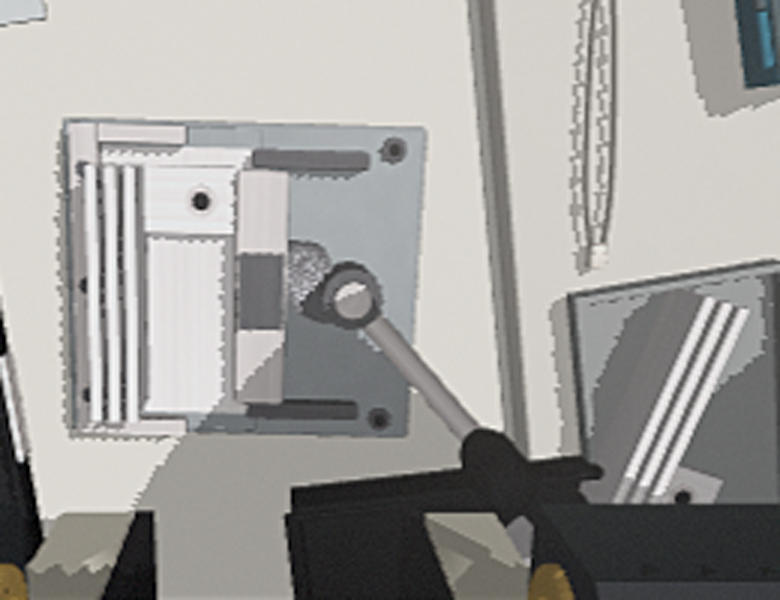

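View pics/t12.png

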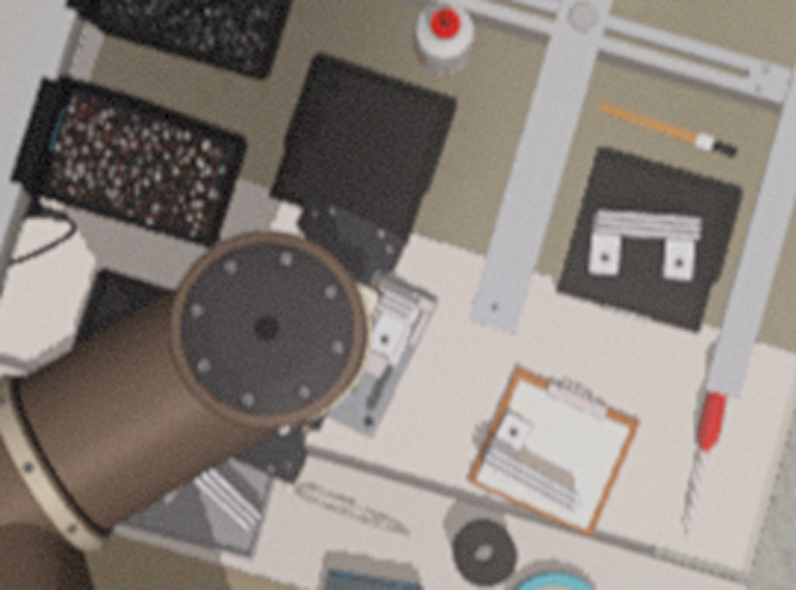

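```bash
python3 - <<'E'
from h import *
import pickle
s,im,d=pickle.load(open('w12.pkl','rb'));c=c2w('wrist',s)
A=lambda x,y:(220+x/3,60+y/3)
W=lambda x,y,z:onz(c,*A(x,y),z)
F1=W(98,147,.022)[:2];F2=W(103,422,.022)[:2]   # stop/fence corners
yaw=np.radians(-115.0);X=np.array([np.cos(yaw),np.sin(yaw)]);Y=np.array([-X[1],X[0]])
print('corners',np.linalg.norm(F1-F2),F1,F2)
bed=(F1+F2)/2-.027*Y
for n,p,z in [('jaw1',(239,172),.027),('jaw2',(236,402),.027),('barL1',(84,165),.048),('barL2',(93,420),.048),('barR1',(136,165),.048),('barR2',(137,420),.048),('pivot',(353,300),.047)]:
    q=W(*p,z)[:2]-bed;print(n,(q@X*1000).round(1),(q@Y*1000).round(1))
v,u=np.mgrid[190:240,365:425].reshape(2,-1)
P=np.array([dep(c,a,b,d) for a,b in zip(u,v)]);k=(P[:,2]>.083)&(P[:,2]<.091);kn=np.median(P[k],0);print('knob',k.sum(),kn)
pv=W(353,300,.047)[:2];t=kn[:2]-pv;print(np.linalg.norm(t),'lever',np.arctan2(t[1],t[0])-yaw-np.radians(165))
E
```

```text
corners 0.10965004437104527 [ 0.53260533 -0.00878764] [0.57926117 0.09044122]
jaw1 47.2 -27.4
jaw2 -43.3 -27.9
barL1 48.7 27.2
barL2 -46.3 26.3
barR1 49.2 8.7
barR2 -45.9 9.3
pivot 2.8 -71.5
knob 259 [0.440857   0.15443461 0.08688495]
0.07848716471178838 lever 1.0177655879876482
```

```bash
python3 -c "
from h import *
print(ticket.job_done())"
```

```text
the job is handed in; nothing more can be done
None
```

I clamped the right-tab heatsink, which matches the sample on the clipboard, and handed the job in at about 21.6 s of the 50 s allowed. No verdict was reported.

I swung the lever open to about 0.04 rad. I then took the heatsink from the bin behind the clamp, set it down held against the fence, swung the lever shut and let go.

**Last wrist-camera check, gripper clear:**

| Quantity | Measured | Needed |
|---|---|---|
| Bar y | about 17.9 mm | 15.5 to 21.5 mm |
| Bar x | about 1.4 mm | within 11 mm |
| Bar angle to the bed | under 0.02 rad | below 0.06 rad |
| Jaw face y | about −27.6 mm | above −28.8 mm |
| Lever | about 1.02 rad | above 0.8 rad |

**Last top view:** the double heatsink, the clipboard sample, bottle, brush and screwdriver stood where they began. The arm hid most of the left-tab heatsink's bin. I never moved in there, but I did not see that heatsink again in the last view.

**Two readings that did not fit:**
- While setting the heatsink down, the bed was met about 2 mm higher than I had worked out, so it was pressed down with up to 28 N before I eased off.
- The lever read about 1.16 rad from the arm's pose while I was pressing it shut (about 20 N). The camera read 1.02 rad after I let go, so it either sprang back a little or the arm's reading was off by that much. Both are above the 0.8 rad limit.

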